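Load two tea tins into a sprung lift under its keeper bar

ROBOT

A 6-joint arm with a two-finger parallel gripper is mounted at the origin on a cart in front of the work surface, level with it; the furniture and walls round the work are solid. World frame = base frame: x ahead of the robot, y to its left, z up, the work surface at z = 0. Lengths are in m, angles in degrees, forces in N, time in s.
With the tool pointing down it reaches from about 0.35 to 0.875 m from the base axis. Payload 4.2 kg.
Tool frame: the origin (TCP) lies midway between the tips of the shut fingers; the grasp point (between the pads) lies 19 mm behind it; z points along the fingers, y is the line along which they close (so a half turn about z gives the same grasp; the last joint's range is limited). The gripper opens to 87 mm and grips with 3 to 60 N. Pads are 19 mm wide; open, the fingers measure 117 mm over their backs; the gripper's body (75 mm by 190 mm) begins 51 mm behind the grasp point.
Start: joints at [82.884, 22.042, 0.453, 0, -68.411, -14.817], TCP at [0.233, 0.58, 0.223] pointing down, gripper open.
Joint ranges: [-179.83, 179.83], [-69.29, 118.12], [-61.27, 80.66], [-181.25, 117.63], [-171.15, -9.14], [-177.46, 177.46]. Speed limits (degrees/s): [159.86, 159.86, 180, 180, 180, 180].

INTERFACE

Orientations are given as a 3x3 rotation matrix whose columns are the frame's x, y, z axes.
In Python, from station import * gives the robot as it stands. The module is installed in compiled form; this text tells all that it offers.
- The arm moves only by the tool servo_tool, never from a script. Its argument "deltas" is a list of rows, each an object of numbers: "tx", "ty", "tz": the shift along the tool's x, y, z in mm; "ax", "ay", "az": the turn, a rotation vector about the tool's x, y, z in rad; "claw": the finger opening in mm, from 0 to 87. In form: [{"tx": .., "ty": .., "tz": .., "ax": .., "ay": .., "az": .., "claw": ..}, ...]. A call has 1 to 12 rows; each row is the pose to reach, as a shift and turn from the pose commanded when the call began, along the tool's axes at that moment; what a row does not reach only later rows make up. A row lasts 1/12 s, in which the tool goes at most 41.7 mm and 7.16 degrees, less where a joint would pass 70% of its speed; a pose out of reach is approached as far as the arm can. A call with a gripper value outside its range is refused whole. The fingers move at their own pace and stop on an object; the grip force is fixed at half the most. Time passes only in rows, so rows that repeat a pose let the fingers close. It gives the time, the measured TCP pose, the force, the opening and the grip force at its end, in the units of the state.
- sense(): the state, without advancing time (a new reading comes with each control period).
- capture(name): name is "scene" or "top"; returns the picture (384x512x3 uint8, blue, green, red); there is no depth.
- calibration(name): a dict with "fx", "fy", "cx", "cy" (pixels), "dist" ([k1, k2, p1, p2, k3] as OpenCV has them; the pictures are not rectified), "cam_to_world" (4x4, takes a point from camera to world coordinates). Camera axes: x right, y down, z forward; pixel columns grow to the right and rows downward; lengths in m; the calibration is good to about 2 mm. A picture is of the moment at which its call begins. calibration takes no time and is no camera call.
- finish_job(): hands the job in; it is judged then, once.
Trained networks look in the newest picture that a camera, given by its name, has taken for a name from the list of things; names that differ only in an ending like _2 or _b are one class to them, and where a whole thing is asked for, a point or a joint stands for the part that bears it (a point fixed in the world has none). Each returns a list of dicts, best first, with "confidence" (0 to 1); they miss things now and then, are a little off and sometimes report something else, mostly with a low value. They report only what shows in the picture. A call takes as long as a camera call. They do not tell look-alikes from the thing itself.
- recognise(label, camera): "xyz" ([x, y, z] in m, in the coordinates of the camera as it stood for that picture, good to about 4 mm: the middle of the surface that is visible of it).
- trace(label, camera): "mask" (384x512 bool, what is visible of it).
The state is a dict: "time_s": time; "joints": joint angles; "joint_velocities": joint speeds; "effort": joint torques, N m; "tcp_pos": TCP position; "ee_rot": TCP orientation; "wrist_force": force on the tool from outside, world axes, zero at the start; "moment": the same for the moment, N m; "gripper_width": opening from 0.0 (shut) to 1.0 (fully open); "gripper_force": force on a finger pad.
Only numpy, scipy, OpenCV 4.12 (cv2) and the standard library are available. Lean on these libraries where they do the work, as an engineer would, in place of code of your own. Each camera call takes 0.05 s, during which the arm holds its last target. There are 200 camera calls.

TASK

Load both tea tins into the sprung lift: slide them off the white loading deck onto the platform, which sinks under them, then push each one down against the spring, gently, and slide it in under the keeper bar until it meets the back panel, so that both are left standing upright, held down by the bar. Do not crush or topple a tin, and leave the other things on the worktop where they are.

Things in the scene. Friction and masses are not known exactly. Their poses are not given: they have to be found in the camera images.
- tin_1: Tea tin, a closed upright cylinder with a flat lid: 115 mm high, body 88.6 mm and lid 90.6 mm (the top 14 mm) in diameter, 0.2 to 0.4 kg, too wide to grasp. Origin at the centre of its underside, z up its axis. It starts on the loading deck, in the half of the deck with positive y of point lift_deck. Either tin may end in either half.
- tin_2: A second tea tin of the same shape and size, starting in the half of the deck with negative y of point lift_deck.
- lift_deck (a point): Fixed point of the sprung lift: top face of the white loading deck, middle of its edge to the platform, 72 mm above the worktop. x is the loading direction (about the robot's left), z up. The deck is flat from x -126 to -1 mm and slick (friction 0.12). Steel side walls, 200 mm apart inside (y -100 to 100 mm), rise 14 mm above it. A tin pushed off it down a step of 20 mm or more can topple.
- platform_top (a point): Middle of the sprung aluminium platform's top (74 mm past the deck's edge; x 2 to 145 mm, 194 mm wide, slick, friction 0.12). Empty it stands 1 mm below the deck; it sinks level, up to 50 mm: 1 N preload, then about 500 N/m. One tin sinks it 2 to 6 mm, both 6 to 14 mm. A fingertip pressed on a tin's lid grips it (friction 0.5 or more), enough to drag the tin along. Axes as lift_deck.
- lift_back (a point): Fixed point at deck height, middle of the steel back panel's stop face, 146 mm past lift_deck along x; axes as lift_deck. The panel rises 60 mm above the deck. A tin touching it has its centre 45 mm before it.
- keeper_zone (a point): Fixed point (axes as lift_deck) by the front edge of the keeper, a 10 mm thick steel bar over the full width, 114 to 146 mm past lift_deck; this point is 89 mm above the deck, but the bar's underside is clamped anywhere from 77 to 97 mm above it: not reported, feel or see it. A tin not pushed down stops at it with its centre 68 mm past lift_deck.
- mug: Speckled white mug, 88 mm high, a bystander standing on the worktop; leave it alone. Origin at its underside.
- salt: Glass salt shaker with a grey domed top, 44 mm in diameter, 90 mm high, a bystander standing on the worktop beside the front end of the loading deck; leave it alone. Origin at the centre of its underside.
- lemon: Lemon, 71 mm long, a bystander lying on the worktop; leave it alone. Origin at its underside.
- jar: Squat glass jar with a cork ball in its mouth, 85 mm in diameter, 131 mm high, a bystander standing on the worktop; leave it alone. Origin at the centre of its underside.
Not all that is in view belongs to the job. What is shaped like the tin_1 but blue is not meant.

How it is judged:
By the outcome, as a careful person would: the job done as asked, in the order asked, and still so for the second after the job is handed in, with the robot touching nothing.
It also fails if it takes over 72 s, if anything falls off the work surface, if the arm or the gripper's body presses on something with over 40 N, if the wrist force passes 120 N, or if a joint passes its speed limit or range.

## Working session

There is one attempt and no reset: what is moved stays moved. The work goes in short steps, Python scripts to look and compute and a tool call to move; the robot and the scene stay as the last step left them, time stands still between calls to the robot, and variables do not carry over. Pictures are saved under pics/ and viewed, at most 10 in all, crops included, and the job is handed in when it is done.

Besides the shell and the picture viewer there is one more tool, called in YAML: its name, and indented under it one key for each argument. servo_tool: Moves the arm, as the interface text tells. Its arguments: {"type":"object","properties":{"deltas":{"type":"array","items":{"type":"object","properties":{"tx":{"type":"number"},"ty":{"type":"number"},"tz":{"type":"number"},"ax":{"type":"number"},"ay":{"type":"number"},"az":{"type":"number"},"claw":{"type":"number"}}}}},"required":["deltas"]}

```bash
mkdir -p pics
cat > h.py <<'E'
from station import *
import numpy as np, cv2
def w(name,p):
    T=np.array(calibration(name)["cam_to_world"]); return T[:3,:3]@np.array(p)+T[:3,3]
def proj(name,P):
    c=calibration(name);T=np.linalg.inv(np.array(c["cam_to_world"]))
    K=np.array([[c["fx"],0,c["cx"]],[0,c["fy"],c["cy"]],[0,0,1.]])
    return cv2.projectPoints(np.array(P,float).reshape(-1,1,3),cv2.Rodrigues(T[:3,:3])[0],T[:3,3],K,np.array(c["dist"],float))[0].reshape(-1,2)
def onz(name,px,z):
    c=calibration(name);T=np.array(c["cam_to_world"])
    K=np.array([[c["fx"],0,c["cx"]],[0,c["fy"],c["cy"]],[0,0,1.]])
    u=cv2.undistortPoints(np.array(px,float).reshape(-1,1,2),K,np.array(c["dist"],float)).reshape(-1,2)
    d=np.c_[u,np.ones(len(u))]@T[:3,:3].T
    return T[:3,3]+d*((np.reshape(z,(-1,1))-T[2,3])/d[:,2:])
E
python3 - <<'E'
from h import *
a=capture("scene");b=capture("top");cv2.imwrite("pics/a.png",cv2.resize(a,(800,600)));cv2.imwrite("pics/b.png",cv2.resize(b,(800,600)))
for n in("scene","top"):
    print(n,np.round(np.array(calibration(n)["cam_to_world"]),3).tolist())
    for l in("tin_1","lift_deck","platform_top","lift_back","keeper_zone","mug","salt","lemon","jar"):
        for d in recognise(l,n): 
            p=w(n,d["xyz"]);print(l,round(d["confidence"],2),np.round(p,3),proj(n,p).round()[0])
s=sense();print(s["time_s"],s["tcp_pos"],s["ee_rot"],s["wrist_force"])
E
```

```text
scene [[0.618, -0.591, 0.519, -0.247], [-0.786, -0.47, 0.401, -0.444], [0.006, -0.656, -0.755, 1.116], [0.0, 0.0, 0.0, 1.0]]
tin_1 0.85 [0.375 0.491 0.095] [141. 150.]
tin_1 0.79 [0.481 0.123 0.185] [249. 162.]
tin_1 0.68 [0.368 0.117 0.18 ] [226. 187.]
lift_deck 0.61 [0.396 0.263 0.074] [197. 183.]
platform_top 0.74 [0.393 0.263 0.071] [197. 184.]
platform_top 0.66 [0.42  0.285 0.073] [197. 175.]
lift_back 0.93 [0.4   0.263 0.073] [198. 182.]
lift_back 0.64 [ 0.498 -0.144  0.076] [326. 227.]
lift_back 0.49 [ 0.513 -0.309  0.051] [377. 258.]
keeper_zone 0.69 [0.391 0.266 0.068] [196. 184.]
mug 0.7 [ 0.515 -0.308  0.052] [377. 257.]
salt 0.67 [ 0.433 -0.044  0.054] [284. 228.]
salt 0.17 [0.369 0.116 0.18 ] [227. 187.]
lemon 0.55 [ 0.376 -0.132  0.043] [298. 259.]
jar 0.98 [ 0.497 -0.145  0.08 ] [326. 227.]
top [[-0.455, -0.814, 0.36, -0.084], [-0.89, 0.417, -0.182, 0.347], [-0.002, -0.404, -0.915, 1.525], [0.0, 0.0, 0.0, 1.0]]
tin_1 0.75 [0.381 0.136 0.185] [249. 211.]
tin_1 0.75 [0.478 0.16  0.186] [229. 189.]
tin_1 0.7 [0.38  0.505 0.116] [146. 268.]
lift_deck 0.91 [0.401 0.247 0.069] [218. 232.]
platform_top 0.65 [0.431 0.267 0.077] [209. 226.]
lift_back 0.74 [0.404 0.244 0.075] [218. 230.]
keeper_zone 0.38 [ 0.443 -0.033  0.062] [285. 188.]
keeper_zone 0.2 [0.382 0.132 0.184] [250. 210.]
mug 0.9 [ 0.512 -0.319  0.048] [343. 143.]
salt 0.73 [ 0.442 -0.034  0.061] [285. 188.]
lemon 0.54 [ 0.38  -0.115  0.044] [313. 195.]
jar 0.61 [ 0.507 -0.122  0.082] [298. 161.]
1.0 [0.2334098  0.57975162 0.22258333] [[ 9.27624767e-01 -3.73513443e-01 -1.34438424e-05]
 [-3.73513442e-01 -9.27624765e-01  6.47847483e-05]
 [-3.66688156e-05 -5.50744812e-05 -9.99999998e-01]] [0.4595028  0.51346772 0.31399428]
```

View pics/a.png

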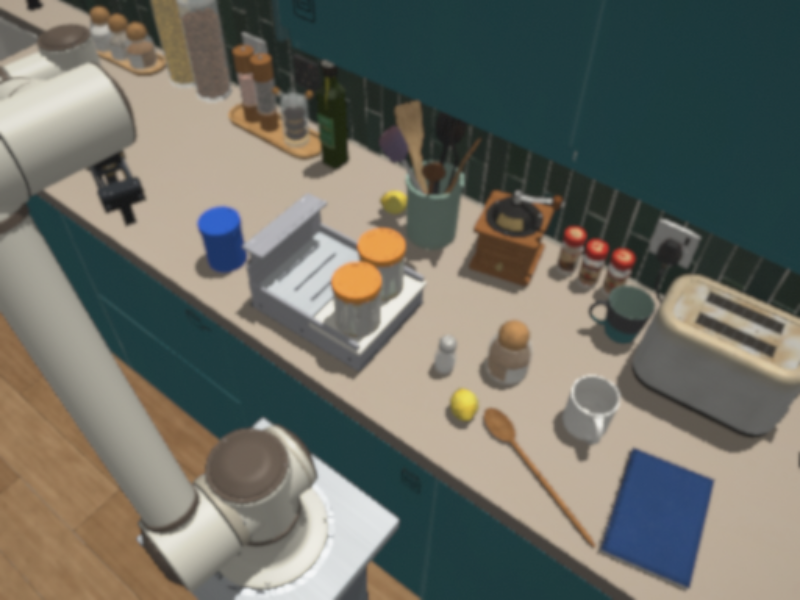

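View pics/b.png

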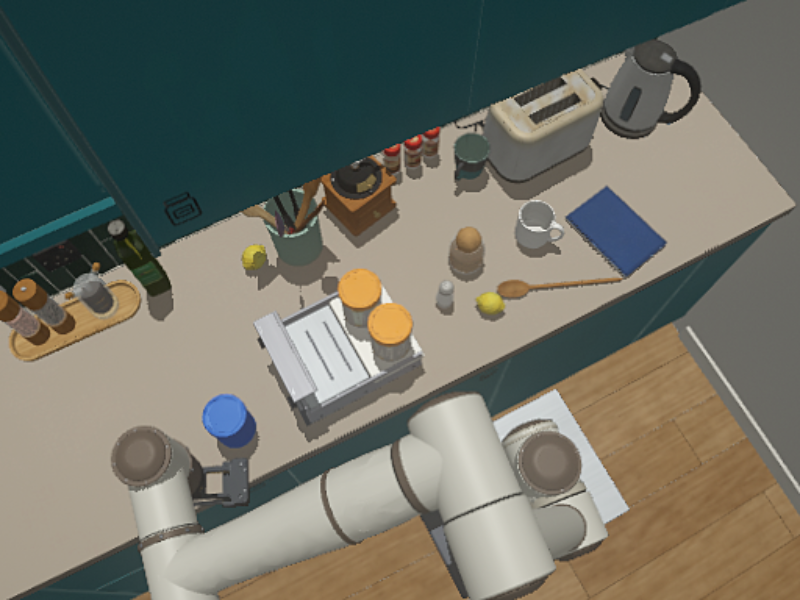

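The first picture (scene) shows two orange-lidded tins on the white deck, near (380,245) and (357,282). The second (top) shows the same two at (359,290) and (390,325). The blue tin, at (223,238) and (230,420), stands off the lift on the worktop and is the look-alike. The two orange tins fit because they stand on the deck. I'll confirm with an enlarged crop and measure the lids from both views.

Run:
```python
from h import *
from scipy.optimize import least_squares
I={n:capture(n) for n in("scene","top")}
E={}
for n in I:
    hsv=cv2.cvtColor(I[n],cv2.COLOR_BGR2HSV)
    m=cv2.inRange(hsv,(5,130,120),(20,255,255))
    k,lab,st,ce=cv2.connectedComponentsWithStats(m)
    for i in range(1,k):
        if st[i,4]>200 and 180<ce[i,0]<290: print(n,st[i],ce[i].round(1)); E.setdefault(n,[]).append(ce[i])
# project lid centre guess: top disc+side band approx -> triangulate centroid
for z in (0.18,0.183,0.187):
  for n in E: print(z,n,onz(n,E[n],z).round(4)[:,:2].tolist())
c=I["top"][160:285,150:290];cv2.imwrite("pics/c.png",cv2.resize(c,None,fx=4.6,fy=4.6,interpolation=cv2.INTER_CUBIC))
c=I["scene"][110:245,140:290];cv2.imwrite("pics/d.png",cv2.resize(c,None,fx=4.4,fy=4.4,interpolation=cv2.INTER_CUBIC))
```

```text
scene [ 213  146   47   47 1249] [235.9 169.3]
top [206 107  48  28 246] [229.6 121.9]
top [216 172  28  25 559] [229.7 184.3]
top [235 194  29  26 595] [249.1 206.7]
0.18 scene [[0.438, 0.1392]]
0.18 top [[0.7086, 0.0481], [0.4941, 0.1509], [0.3953, 0.1299]]
0.183 scene [[0.4358, 0.1374]]
0.183 top [[0.7069, 0.0488], [0.4928, 0.1514], [0.3943, 0.1304]]
0.187 scene [[0.4328, 0.1349]]
0.187 top [[0.7045, 0.0497], [0.4911, 0.152], [0.3928, 0.1311]]
```

View pics/c.png

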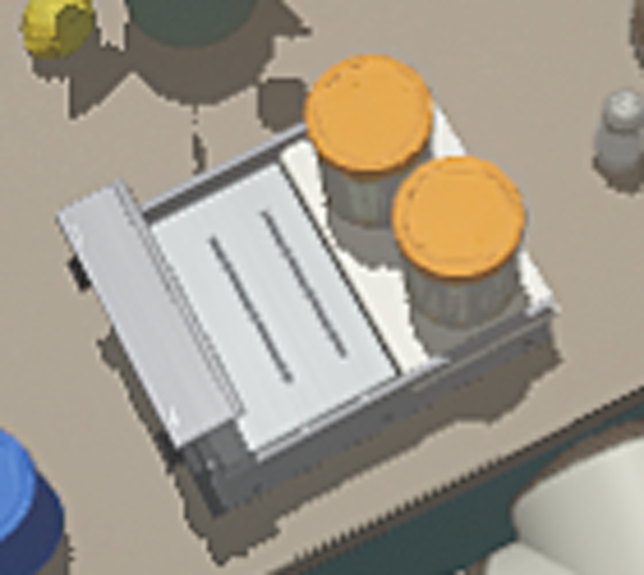

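View pics/d.png

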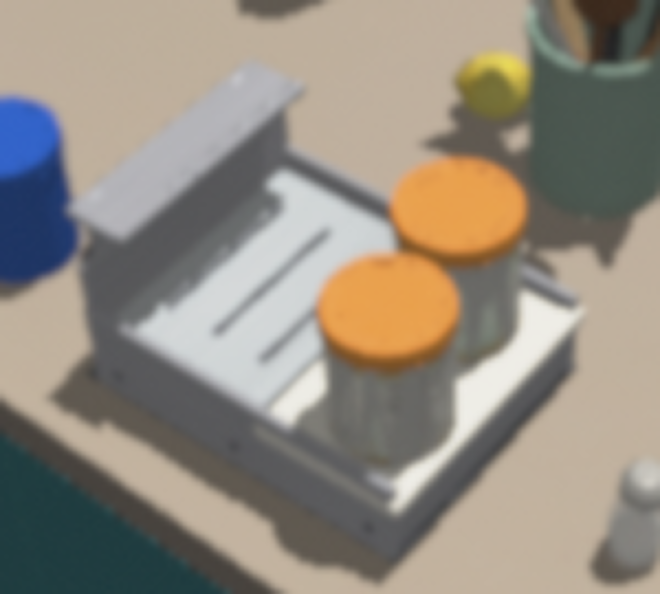

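Run:
```python
from h import *
from scipy.optimize import least_squares
t=lambda *p:np.array(p,float)/4.6+[150,160]
s=lambda *p:np.array(p,float)/4.4+[140,110]
tp=t((370,113),(458,216),(58,215),(120,182),(242,410),(180,445),(280,150),(400,372))-.4
sp=s((458,206),(389,304),(250,62),(303,88),(120,238),(75,210))-.4
# bar corners order: top: farL? match: (58,215)=back far,(120,182)=front far,(242,410)=front near,(180,445)=back near
P=[]
for i in range(6):
    r=least_squares(lambda X:np.r_[proj("top",X)[0]-tp[i],proj("scene",X)[0]-sp[i]],[.45,.2,.15]);print(i,r.x.round(4),r.fun.round(1));P.append(r.x)
B=np.array(P)
e=onz("top",tp[6:],[.072,.072]);print("edge",e.round(4))
# fit lift: pose x,y,th, bar top h
def res(q):
    x,y,th,h=q;a=np.array([np.cos(th),np.sin(th)]);b=np.array([-a[1],a[0]])
    f=lambda u,v,z:np.r_[np.array([x,y])+a*u+b*v,z]
    W=q5[0]
    bar=[f(146,0,0)]
    return 0
def model(q):
    x,y,th,h,wd,dx=q;a=np.array([np.cos(th),np.sin(th)]);b=np.array([-a[1],a[0]])
    f=lambda u,v,z:np.r_[np.array([x,y])+a*u+b*v,z]
    return [f(.146+dx,-wd,h),f(.114,-wd,h),f(.114,wd,h),f(.146+dx,wd,h)],[f(0,-.1,.072),f(0,.1,.072)]
def fun(q):
    c,ed=model(q)
    r=(proj("top",c)-tp[2:6]).ravel().tolist()+(proj("scene",c)-sp[2:6]).ravel().tolist()
    # line dist of edge pts
    pe=proj("top",ed);r+=(2*(pe-tp[6:])).ravel().tolist()
    return r
r=least_squares(fun,[.42,.2,np.pi/2+.15,.165,.105,0.0]);print(r.x.round(4),np.degrees(r.x[2]),np.round(r.fun,1))
x,y,th=r.x[:3];a=np.array([np.cos(th),np.sin(th)]);b=np.array([-a[1],a[0]])
for p in B[:2]:
    d=p[:2]-[x,y];print("tin in lift",d@a,d@b,p[2])
```

```text
0 [0.4902 0.1511 0.1855] [ 0.   0.4  0.3 -0.2]
1 [0.3933 0.1305 0.1847] [ 0.   0.3  0.2 -0.1]
2 [0.5285 0.3777 0.1654] [ 0.   0.4  0.3 -0.2]
3 [0.5321 0.3289 0.1643] [ 0.   0.4  0.3 -0.2]
4 [0.3391 0.3208 0.1685] [ 0.1  0.6  0.4 -0.3]
5 [0.3391 0.3673 0.1647] [-0.  -0.1 -0.1  0.1]
edge [[0.5439 0.2081 0.072 ]
 [0.3449 0.2041 0.072 ]]
[0.4426 0.2081 1.6141 0.1646 0.0955 0.019 ] 92.48053597100417 [-0.  -0.2  0.7 -0.3  0.6 -0.4 -0.6 -0.2  1.  -0.3  1.1 -0.1  2.1  0.5
 -0.2 -0.3 -1.9  1.7  0.8  1.1]
tin in lift -0.058988627161934246 -0.045151804208318026 0.18549775564567836
tin in lift -0.07538597879968344 0.052638719891005464 0.1846606222892884
```

servo_tool:
  deltas:
    - {"tz": -40, "claw": 40}
    - {"tx": 343, "ty": 417, "tz": -50, "az": 1.154, "claw": 40}
    - {"tx": 343, "ty": 417, "tz": -50, "az": 1.154, "claw": 40}
    - {"tx": 343, "ty": 417, "tz": -50, "az": 1.154, "claw": 40}
    - {"tx": 343, "ty": 417, "tz": -50, "az": 1.154, "claw": 40}
    - {"tx": 343, "ty": 417, "tz": -50, "az": 1.154, "claw": 40}
    - {"tx": 343, "ty": 417, "tz": -50, "az": 1.154, "claw": 40}
    - {"tx": 343, "ty": 417, "tz": -50, "az": 1.154, "claw": 40}
    - {"tx": 343, "ty": 417, "tz": -50, "az": 1.154, "claw": 40}
    - {"tx": 343, "ty": 417, "tz": -50, "az": 1.154, "claw": 40}
    - {"tx": 343, "ty": 417, "tz": -50, "az": 1.154, "claw": 40}
    - {"tx": 343, "ty": 417, "tz": -50, "az": 1.154, "claw": 40}

```text
schema error: expected keys tx, ty, tz, ax, ay, az, claw
```

Run:
```python
from h import *
s=sense();print(s["time_s"],s["tcp_pos"],np.round(s["ee_rot"],4).tolist(),s["wrist_force"],s["gripper_width"])
```

```text
1.1 [0.23341896 0.57975007 0.22255039] [[0.9276, -0.3735, 0.0], [-0.3735, -0.9276, -0.0], [0.0, 0.0, -1.0]] [-0.23935017 -0.70140831 -0.02682234] 1.0053216137244316
```

servo_tool:
  deltas:
    - {"tx": 0, "ty": 0, "tz": -40, "ax": 0, "ay": 0, "az": 0, "claw": 40}
    - {"tx": 343, "ty": 417, "tz": -50, "ax": 0, "ay": 0, "az": 1.154, "claw": 40}
    - {"tx": 343, "ty": 417, "tz": -50, "ax": 0, "ay": 0, "az": 1.154, "claw": 40}
    - {"tx": 343, "ty": 417, "tz": -50, "ax": 0, "ay": 0, "az": 1.154, "claw": 40}
    - {"tx": 343, "ty": 417, "tz": -50, "ax": 0, "ay": 0, "az": 1.154, "claw": 40}
    - {"tx": 343, "ty": 417, "tz": -50, "ax": 0, "ay": 0, "az": 1.154, "claw": 40}
    - {"tx": 343, "ty": 417, "tz": -50, "ax": 0, "ay": 0, "az": 1.154, "claw": 40}
    - {"tx": 343, "ty": 417, "tz": -50, "ax": 0, "ay": 0, "az": 1.154, "claw": 40}
    - {"tx": 343, "ty": 417, "tz": -50, "ax": 0, "ay": 0, "az": 1.154, "claw": 40}
    - {"tx": 343, "ty": 417, "tz": -50, "ax": 0, "ay": 0, "az": 1.154, "claw": 40}
    - {"tx": 343, "ty": 417, "tz": -50, "ax": 0, "ay": 0, "az": 1.154, "claw": 40}
    - {"tx": 343, "ty": 417, "tz": -50, "ax": 0, "ay": 0, "az": 1.154, "claw": 40}

```text
time_s: 2.1
tcp_pos: [0.3712, 0.1408, 0.2716]
ee_rot: [[0.034, -0.999, 0.001], [-0.999, -0.034, 0.001], [-0.001, -0.001, -1.0]]
wrist_force: [1.7, 1.2, 0.1]
gripper_width: 0.463
gripper_force: 0.0
```

servo_tool:
  deltas:
    - {"tx": 0, "ty": 0, "tz": 0, "ax": 0, "ay": 0, "az": 0, "claw": 40}
    - {"tx": 0, "ty": 0, "tz": 0, "ax": 0, "ay": 0, "az": 0, "claw": 40}

```text
time_s: 2.27
tcp_pos: [0.3717, 0.1408, 0.2714]
ee_rot: [[0.029, -1.0, 0.001], [-1.0, -0.029, 0.001], [-0.001, -0.001, -1.0]]
wrist_force: [0.9, 0.9, -0.7]
gripper_width: 0.457
gripper_force: 0.0
```

Run:
```python
from h import *
s=sense();p=np.array(s["tcp_pos"]);R=np.array(s["ee_rot"])
print(s["time_s"],p,R.round(4).tolist())
th=np.radians(92);a=np.array([np.cos(th),np.sin(th)]);b=np.array([-a[1],a[0]]);o=np.array([.443,.209])
for t in([.3933,.1305],[.4902,.1511]):print("tin",(t-o)@a,(t-o)@b)
print("tcp",(p[:2]-o)@a,(p[:2]-o)@b)
```

```text
2.2667 [0.37167775 0.1407854  0.27143645] [[0.0291, -0.9996, 0.0009], [-0.9996, -0.0291, 0.0009], [-0.0008, -0.0009, -1.0]]
tin -0.07671767493488471 0.0524093345939954
tin -0.05951198512876367 -0.045150566176226536
tcp -0.06568393915302306 0.07365945396441012
```

servo_tool:
  deltas:
    - {"tx": 40, "ty": -11, "tz": 0, "ax": 0, "ay": 0, "az": 0, "claw": 40}
    - {"tx": 80, "ty": -21, "tz": 0, "ax": 0, "ay": 0, "az": 0, "claw": 40}
    - {"tx": 80, "ty": -21, "tz": 30, "ax": 0, "ay": 0, "az": 0, "claw": 40}
    - {"tx": 80, "ty": -21, "tz": 65, "ax": 0, "ay": 0, "az": 0, "claw": 40}
    - {"tx": 80, "ty": -21, "tz": 100, "ax": 0, "ay": 0, "az": 0, "claw": 40}
    - {"tx": 80, "ty": -21, "tz": 130, "ax": 0, "ay": 0, "az": 0, "claw": 40}
    - {"tx": 80, "ty": -21, "tz": 141, "ax": 0, "ay": 0, "az": 0, "claw": 40}
    - {"tx": 80, "ty": -21, "tz": 141, "ax": 0, "ay": 0, "az": 0, "claw": 40}

```text
time_s: 2.93
tcp_pos: [0.393, 0.0635, 0.1272]
ee_rot: [[0.036, -0.999, -0.006], [-0.999, -0.035, -0.003], [0.003, 0.007, -1.0]]
wrist_force: [-0.3, 0.1, 0.4]
gripper_width: 0.459
gripper_force: 0.0
```

servo_tool:
  deltas:
    - {"tx": -4, "ty": 0, "tz": 0, "ax": 0, "ay": 0, "az": 0, "claw": 40}
    - {"tx": -8, "ty": 0, "tz": 0, "ax": 0, "ay": 0, "az": 0, "claw": 40}
    - {"tx": -12, "ty": 0, "tz": 0, "ax": 0, "ay": 0, "az": 0, "claw": 40}
    - {"tx": -16, "ty": 0, "tz": 0, "ax": 0, "ay": 0, "az": 0, "claw": 40}
    - {"tx": -20, "ty": 0, "tz": 0, "ax": 0, "ay": 0, "az": 0, "claw": 40}
    - {"tx": -24, "ty": 0, "tz": 0, "ax": 0, "ay": 0, "az": 0, "claw": 40}
    - {"tx": -28, "ty": 0, "tz": 0, "ax": 0, "ay": 0, "az": 0, "claw": 40}
    - {"tx": -32, "ty": 0, "tz": 0, "ax": 0, "ay": 0, "az": 0, "claw": 40}
    - {"tx": -36, "ty": 0, "tz": 0, "ax": 0, "ay": 0, "az": 0, "claw": 40}
    - {"tx": -40, "ty": 0, "tz": 0, "ax": 0, "ay": 0, "az": 0, "claw": 40}

```text
time_s: 3.77
tcp_pos: [0.3936, 0.1038, 0.1301]
ee_rot: [[0.034, -0.999, -0.0], [-0.999, -0.034, -0.0], [0.0, 0.0, -1.0]]
wrist_force: [-0.0, -0.5, 1.8]
gripper_width: 0.455
gripper_force: 0.5
```

servo_tool:
  deltas:
    - {"tx": -5, "ty": 0, "tz": 0, "ax": 0, "ay": 0, "az": 0, "claw": 40}
    - {"tx": -10, "ty": 0, "tz": 0, "ax": 0, "ay": 0, "az": 0, "claw": 40}
    - {"tx": -15, "ty": 0, "tz": 0, "ax": 0, "ay": 0, "az": 0, "claw": 40}
    - {"tx": -20, "ty": 0, "tz": 0, "ax": 0, "ay": 0, "az": 0, "claw": 40}
    - {"tx": -25, "ty": 0, "tz": 0, "ax": 0, "ay": 0, "az": 0, "claw": 40}
    - {"tx": -29, "ty": 0, "tz": 0, "ax": 0, "ay": 0, "az": 0, "claw": 40}
    - {"tx": -33, "ty": 0, "tz": 0, "ax": 0, "ay": 0, "az": 0, "claw": 40}
    - {"tx": -37, "ty": 0, "tz": 0, "ax": 0, "ay": 0, "az": 0, "claw": 40}
    - {"tx": -41, "ty": 0, "tz": 0, "ax": 0, "ay": 0, "az": 0, "claw": 40}
    - {"tx": -45, "ty": 0, "tz": 0, "ax": 0, "ay": 0, "az": 0, "claw": 40}

```text
time_s: 4.6
tcp_pos: [0.392, 0.1488, 0.13]
ee_rot: [[0.034, -0.999, -0.0], [-0.999, -0.034, -0.0], [0.0, 0.0, -1.0]]
wrist_force: [0.3, -1.6, 0.3]
gripper_width: 0.457
gripper_force: 0.4
```

```bash
cat >> h.py <<'E'
TH=np.radians(92);A=np.array([np.cos(TH),np.sin(TH)]);Bv=np.array([-A[1],A[0]]);O=np.array([.443,.209])
def lift(p): d=np.array(p)[:2]-O; return (np.array([d@A,d@Bv])*1000).round(1)
def st(name=None):
    i=capture("top");capture("scene")
    for n in("top","scene"):
        for d in recognise("tin_1",n):
            p=w(n,d["xyz"]);print(n,round(d["confidence"],2),lift(p),p[2].round(3))
    hsv=cv2.cvtColor(i,cv2.COLOR_BGR2HSV);m=cv2.inRange(hsv,(5,130,120),(20,255,255))
    k,lab,s_,ce=cv2.connectedComponentsWithStats(m)
    for j in range(1,k):
        if s_[j,4]>150 and ce[j,1]>150 and ce[j,0]<275: print("orange",s_[j].tolist(),lift(onz("top",[ce[j]],.183)[0]))
    s=sense();print("tcp",s["time_s"],lift(s["tcp_pos"]),s["tcp_pos"],s["wrist_force"])
    if name: cv2.imwrite("pics/"+name,np.hstack([cv2.resize(i[150:285,150:290],(415,400),interpolation=cv2.INTER_CUBIC),cv2.resize(capture("scene")[110:245,140:280],(385,400),interpolation=cv2.INTER_CUBIC)]))
E
python3 -c "
from h import *
st('e.png')"
```

```text
top 0.79 [300.   50.3] 0.116
top 0.51 [-38.  -72.3] 0.186
top 0.48 [-530.7  -49.9] 0.05
scene 0.96 [-93.5 -22.5] 0.138
scene 0.95 [-17.7  77.4] 0.114
scene 0.59 [284.1  59.2] 0.094
scene 0.48 [-254.9   15.5] 0.051
tcp 4.8 [-58.6  53.1] [0.39201969 0.14858581 0.12994591] [-0.19599635  0.71034323 -0.14250696]
```

View pics/e.png

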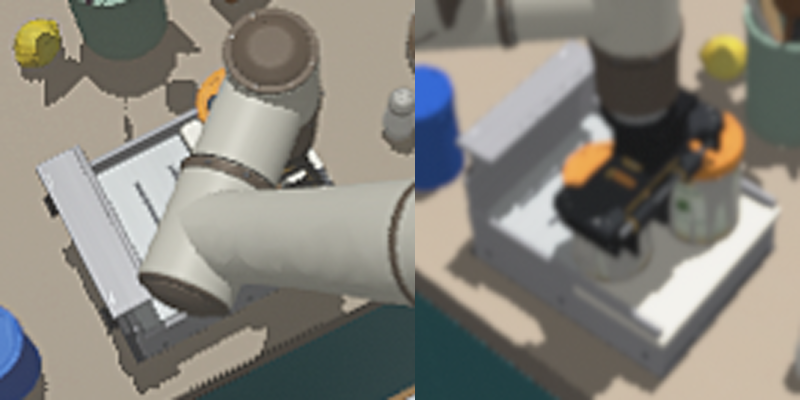

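The pusher is behind tin_1 (lid at 588,165 in the right half), which is upright and crossing the edge. Tin_2 (720,145) has not moved. I'll keep pushing.

servo_tool:
  deltas:
    - {"tx": -3, "ty": 0, "tz": 0, "ax": 0, "ay": 0, "az": 0, "claw": 40}
    - {"tx": -6, "ty": 0, "tz": 0, "ax": 0, "ay": 0, "az": 0, "claw": 40}
    - {"tx": -9, "ty": 0, "tz": 0, "ax": 0, "ay": 0, "az": 0, "claw": 40}
    - {"tx": -12, "ty": 0, "tz": 0, "ax": 0, "ay": 0, "az": 0, "claw": 40}
    - {"tx": -15, "ty": 0, "tz": 0, "ax": 0, "ay": 0, "az": 0, "claw": 40}
    - {"tx": -18, "ty": 0, "tz": 0, "ax": 0, "ay": 0, "az": 0, "claw": 40}
    - {"tx": -21, "ty": 0, "tz": 0, "ax": 0, "ay": 0, "az": 0, "claw": 40}
    - {"tx": -24, "ty": 0, "tz": 0, "ax": 0, "ay": 0, "az": 0, "claw": 40}
    - {"tx": -27, "ty": 0, "tz": 0, "ax": 0, "ay": 0, "az": 0, "claw": 40}
    - {"tx": -30, "ty": 0, "tz": 0, "ax": 0, "ay": 0, "az": 0, "claw": 40}
    - {"tx": -33, "ty": 0, "tz": 0, "ax": 0, "ay": 0, "az": 0, "claw": 40}
    - {"tx": -36, "ty": 0, "tz": 0, "ax": 0, "ay": 0, "az": 0, "claw": 40}

```text
time_s: 5.85
tcp_pos: [0.3908, 0.1847, 0.13]
ee_rot: [[0.034, -0.999, 0.0], [-0.999, -0.034, -0.0], [0.0, -0.0, -1.0]]
wrist_force: [-0.7, -0.2, -0.1]
gripper_width: 0.456
gripper_force: 0.3
```

servo_tool:
  deltas:
    - {"tx": -3, "ty": 0, "tz": 0, "ax": 0, "ay": 0, "az": 0, "claw": 40}
    - {"tx": -6, "ty": 0, "tz": 0, "ax": 0, "ay": 0, "az": 0, "claw": 40}
    - {"tx": -9, "ty": 0, "tz": 0, "ax": 0, "ay": 0, "az": 0, "claw": 40}
    - {"tx": -12, "ty": 0, "tz": 0, "ax": 0, "ay": 0, "az": 0, "claw": 40}
    - {"tx": -15, "ty": 0, "tz": 0, "ax": 0, "ay": 0, "az": 0, "claw": 40}
    - {"tx": -18, "ty": 0, "tz": 0, "ax": 0, "ay": 0, "az": 0, "claw": 40}
    - {"tx": -21, "ty": 0, "tz": 0, "ax": 0, "ay": 0, "az": 0, "claw": 40}
    - {"tx": -24, "ty": 0, "tz": 0, "ax": 0, "ay": 0, "az": 0, "claw": 40}
    - {"tx": -26, "ty": 0, "tz": 0, "ax": 0, "ay": 0, "az": 0, "claw": 40}
    - {"tx": -28, "ty": 0, "tz": 0, "ax": 0, "ay": 0, "az": 0, "claw": 40}
    - {"tx": -29, "ty": 0, "tz": 0, "ax": 0, "ay": 0, "az": 0, "claw": 40}
    - {"tx": -30, "ty": 0, "tz": 0, "ax": 0, "ay": 0, "az": 0, "claw": 40}

```text
time_s: 6.85
tcp_pos: [0.3898, 0.2145, 0.13]
ee_rot: [[0.034, -0.999, 0.0], [-0.999, -0.034, 0.0], [-0.0, -0.0, -1.0]]
wrist_force: [0.9, -1.4, -0.1]
gripper_width: 0.453
gripper_force: 0.4
```

servo_tool:
  deltas:
    - {"tx": 20, "ty": 0, "tz": 0, "ax": 0, "ay": 0, "az": 0, "claw": 40}
    - {"tx": 55, "ty": 0, "tz": 0, "ax": 0, "ay": 0, "az": 0, "claw": 40}
    - {"tx": 90, "ty": 0, "tz": 0, "ax": 0, "ay": 0, "az": 0, "claw": 40}
    - {"tx": 125, "ty": 0, "tz": 0, "ax": 0, "ay": 0, "az": 0, "claw": 40}
    - {"tx": 142, "ty": 0, "tz": 0, "ax": 0, "ay": 0, "az": 0, "claw": 40}
    - {"tx": 142, "ty": -15, "tz": 0, "ax": 0, "ay": 0, "az": 0, "claw": 40}
    - {"tx": 142, "ty": -50, "tz": 0, "ax": 0, "ay": 0, "az": 0, "claw": 40}
    - {"tx": 142, "ty": -85, "tz": 0, "ax": 0, "ay": 0, "az": 0, "claw": 40}
    - {"tx": 142, "ty": -99, "tz": 0, "ax": 0, "ay": 0, "az": 0, "claw": 40}
    - {"tx": 142, "ty": -99, "tz": 0, "ax": 0, "ay": 0, "az": 0, "claw": 40}

```text
time_s: 7.68
tcp_pos: [0.4972, 0.0763, 0.1299]
ee_rot: [[0.033, -0.999, 0.002], [-0.999, -0.033, 0.0], [-0.0, -0.002, -1.0]]
wrist_force: [0.0, -0.1, -0.0]
gripper_width: 0.461
gripper_force: 0.0
```

```bash
python3 -c "
from h import *
st('f.png')"
```

```text
top 0.82 [58.2 66.9] 0.18
top 0.74 [299.6  51.2] 0.117
top 0.73 [-38.7 -10.8] 0.121
scene 0.88 [40.7 76.4] 0.17
scene 0.74 [-58.  -22.2] 0.18
orange [8, 178, 15, 15, 154] [ 569.7 -395.4]
orange [198, 213, 28, 29, 590] [58.7 54.5]
tcp 7.8833 [-135.   -44.8] [0.49246732 0.07566743 0.12984114] [ 0.36057052 -0.66637881 -0.17892179]
```

View pics/f.png

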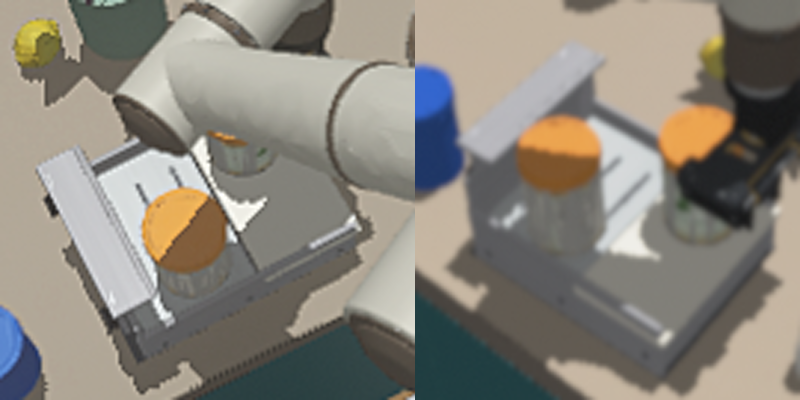

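Tin_1 stands upright on the platform, with its lid at (185,228), measured at lift (58,54). The pusher is behind tin_2. Next I push tin_2.

servo_tool:
  deltas:
    - {"tx": -5, "ty": 0, "tz": 0, "ax": 0, "ay": 0, "az": 0, "claw": 40}
    - {"tx": -10, "ty": 0, "tz": 0, "ax": 0, "ay": 0, "az": 0, "claw": 40}
    - {"tx": -15, "ty": 0, "tz": 0, "ax": 0, "ay": 0, "az": 0, "claw": 40}
    - {"tx": -20, "ty": 0, "tz": 0, "ax": 0, "ay": 0, "az": 0, "claw": 40}
    - {"tx": -25, "ty": 0, "tz": 0, "ax": 0, "ay": 0, "az": 0, "claw": 40}
    - {"tx": -30, "ty": 0, "tz": 0, "ax": 0, "ay": 0, "az": 0, "claw": 40}
    - {"tx": -35, "ty": 0, "tz": 0, "ax": 0, "ay": 0, "az": 0, "claw": 40}
    - {"tx": -40, "ty": 0, "tz": 0, "ax": 0, "ay": 0, "az": 0, "claw": 40}
    - {"tx": -45, "ty": 0, "tz": 0, "ax": 0, "ay": 0, "az": 0, "claw": 40}
    - {"tx": -50, "ty": 0, "tz": 0, "ax": 0, "ay": 0, "az": 0, "claw": 40}
    - {"tx": -55, "ty": 0, "tz": 0, "ax": 0, "ay": 0, "az": 0, "claw": 40}
    - {"tx": -60, "ty": 0, "tz": 0, "ax": 0, "ay": 0, "az": 0, "claw": 40}

```text
time_s: 8.93
tcp_pos: [0.4916, 0.1363, 0.13]
ee_rot: [[0.034, -0.999, -0.0], [-0.999, -0.034, -0.0], [0.0, 0.0, -1.0]]
wrist_force: [0.6, -0.9, 0.7]
gripper_width: 0.458
gripper_force: 0.5
```

servo_tool:
  deltas:
    - {"tx": -4, "ty": 0, "tz": 0, "ax": 0, "ay": 0, "az": 0, "claw": 40}
    - {"tx": -8, "ty": 0, "tz": 0, "ax": 0, "ay": 0, "az": 0, "claw": 40}
    - {"tx": -12, "ty": 0, "tz": 0, "ax": 0, "ay": 0, "az": 0, "claw": 40}
    - {"tx": -16, "ty": 0, "tz": 0, "ax": 0, "ay": 0, "az": 0, "claw": 40}
    - {"tx": -19, "ty": 0, "tz": 0, "ax": 0, "ay": 0, "az": 0, "claw": 40}
    - {"tx": -22, "ty": 0, "tz": 0, "ax": 0, "ay": 0, "az": 0, "claw": 40}
    - {"tx": -25, "ty": 0, "tz": 0, "ax": 0, "ay": 0, "az": 0, "claw": 40}
    - {"tx": -28, "ty": 0, "tz": 0, "ax": 0, "ay": 0, "az": 0, "claw": 40}
    - {"tx": -31, "ty": 0, "tz": 0, "ax": 0, "ay": 0, "az": 0, "claw": 40}
    - {"tx": -34, "ty": 0, "tz": 0, "ax": 0, "ay": 0, "az": 0, "claw": 40}
    - {"tx": -37, "ty": 0, "tz": 0, "ax": 0, "ay": 0, "az": 0, "claw": 40}
    - {"tx": -40, "ty": 0, "tz": 0, "ax": 0, "ay": 0, "az": 0, "claw": 40}

```text
time_s: 9.93
tcp_pos: [0.4901, 0.176, 0.1299]
ee_rot: [[0.034, -0.999, -0.0], [-0.999, -0.034, -0.0], [0.0, 0.0, -1.0]]
wrist_force: [0.4, -0.2, -0.7]
gripper_width: 0.466
gripper_force: 0.3
```

servo_tool:
  deltas:
    - {"tx": -3, "ty": 0, "tz": 0, "ax": 0, "ay": 0, "az": 0, "claw": 40}
    - {"tx": -6, "ty": 0, "tz": 0, "ax": 0, "ay": 0, "az": 0, "claw": 40}
    - {"tx": -9, "ty": 0, "tz": 0, "ax": 0, "ay": 0, "az": 0, "claw": 40}
    - {"tx": -12, "ty": 0, "tz": 0, "ax": 0, "ay": 0, "az": 0, "claw": 40}
    - {"tx": -15, "ty": 0, "tz": 0, "ax": 0, "ay": 0, "az": 0, "claw": 40}
    - {"tx": -18, "ty": 0, "tz": 0, "ax": 0, "ay": 0, "az": 0, "claw": 40}
    - {"tx": -22, "ty": 0, "tz": 0, "ax": 0, "ay": 0, "az": 0, "claw": 40}
    - {"tx": -26, "ty": 0, "tz": 0, "ax": 0, "ay": 0, "az": 0, "claw": 40}
    - {"tx": -30, "ty": 0, "tz": 0, "ax": 0, "ay": 0, "az": 0, "claw": 40}
    - {"tx": -34, "ty": 0, "tz": 0, "ax": 0, "ay": 0, "az": 0, "claw": 40}
    - {"tx": -38, "ty": 0, "tz": 0, "ax": 0, "ay": 0, "az": 0, "claw": 40}
    - {"tx": -41, "ty": 0, "tz": 0, "ax": 0, "ay": 0, "az": 0, "claw": 40}

```text
time_s: 10.93
tcp_pos: [0.4889, 0.2174, 0.1301]
ee_rot: [[0.034, -0.999, 0.0], [-0.999, -0.034, 0.0], [-0.0, -0.0, -1.0]]
wrist_force: [-0.0, 0.3, -1.3]
gripper_width: 0.455
gripper_force: 0.2
```

servo_tool:
  deltas:
    - {"tx": 15, "ty": 0, "tz": 0, "ax": 0, "ay": 0, "az": 0, "claw": 40}
    - {"tx": 45, "ty": 0, "tz": 0, "ax": 0, "ay": 0, "az": 0, "claw": 40}
    - {"tx": 75, "ty": 0, "tz": 0, "ax": 0, "ay": 0, "az": 0, "claw": 40}
    - {"tx": 100, "ty": 0, "tz": -30, "ax": 0, "ay": 0, "az": 0, "claw": 0}
    - {"tx": 130, "ty": 0, "tz": -60, "ax": 0, "ay": 0, "az": 0, "claw": 0}
    - {"tx": 150, "ty": 0, "tz": -90, "ax": 0, "ay": 0, "az": 0, "claw": 0}
    - {"tx": 150, "ty": 0, "tz": -110, "ax": 0, "ay": 0, "az": 0, "claw": 0}

```text
time_s: 11.52
tcp_pos: [0.4944, 0.0637, 0.2434]
ee_rot: [[0.031, -1.0, 0.004], [-1.0, -0.031, 0.001], [-0.0, -0.004, -1.0]]
wrist_force: [0.6, 0.5, 0.4]
gripper_width: 0.243
gripper_force: 0.0
```

```bash
python3 -c "
from h import *
st('g.png')"
```

```text
top 0.79 [ 60.9 -36.1] 0.172
top 0.63 [300.9  50.8] 0.116
top 0.56 [55.2 63.1] 0.173
scene 0.8 [284.   58.8] 0.095
scene 0.79 [41.5 77.7] 0.162
scene 0.71 [ 34.9 -33. ] 0.169
orange [185, 190, 28, 25, 569] [ 57.7 -42.1]
orange [198, 214, 29, 28, 606] [58.6 55.6]
tcp 11.7167 [-144.2  -45.7] [0.49371741 0.06649438 0.24037248] [-0.22141106 -0.09953509 -0.57577765]
```

View pics/g.png

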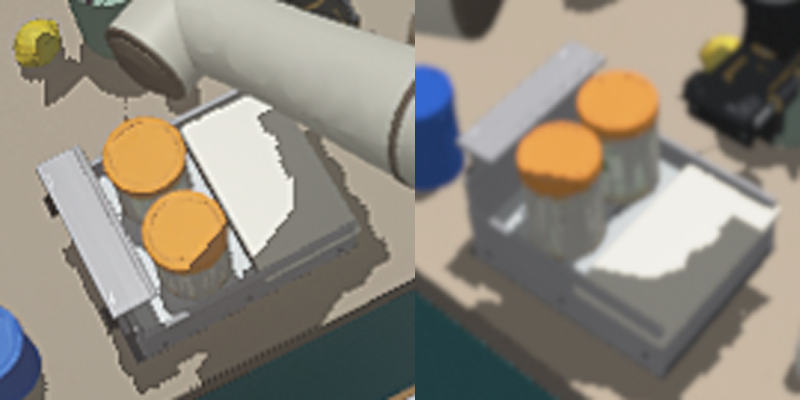

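Both tins are upright on the platform, with lids at (145,155) and (184,231). They measure about lift (58,-43) and (59,55). The bar's top is at about 0.165, so its underside is at about 0.155. I press tin_2 first.

servo_tool:
  deltas:
    - {"tx": -40, "ty": 1, "tz": 0, "ax": 0, "ay": 0, "az": 0, "claw": 0}
    - {"tx": -80, "ty": 1, "tz": 0, "ax": 0, "ay": 0, "az": 0, "claw": 0}
    - {"tx": -120, "ty": 1, "tz": 0, "ax": 0, "ay": 0, "az": 0, "claw": 0}
    - {"tx": -160, "ty": 1, "tz": 0, "ax": 0, "ay": 0, "az": 0, "claw": 0}
    - {"tx": -189, "ty": 1, "tz": 10, "ax": 0, "ay": 0, "az": 0, "claw": 0}
    - {"tx": -189, "ty": 1, "tz": 30, "ax": 0, "ay": 0, "az": 0, "claw": 0}
    - {"tx": -189, "ty": 1, "tz": 45, "ax": 0, "ay": 0, "az": 0, "claw": 0}
    - {"tx": -189, "ty": 1, "tz": 50, "ax": 0, "ay": 0, "az": 0, "claw": 0}
    - {"tx": -189, "ty": 1, "tz": 50, "ax": 0, "ay": 0, "az": 0, "claw": 0}

```text
time_s: 12.52
tcp_pos: [0.4851, 0.2551, 0.1872]
ee_rot: [[0.035, -0.999, -0.005], [-0.999, -0.035, -0.004], [0.004, 0.005, -1.0]]
wrist_force: [0.2, -0.8, 0.1]
gripper_width: 0.007
gripper_force: 0.0
```

servo_tool:
  deltas:
    - {"tx": 0, "ty": 0, "tz": 3, "ax": 0, "ay": 0, "az": 0, "claw": 0}
    - {"tx": 0, "ty": 0, "tz": 6, "ax": 0, "ay": 0, "az": 0, "claw": 0}
    - {"tx": 0, "ty": 0, "tz": 9, "ax": 0, "ay": 0, "az": 0, "claw": 0}
    - {"tx": 0, "ty": 0, "tz": 12, "ax": 0, "ay": 0, "az": 0, "claw": 0}
    - {"tx": 0, "ty": 0, "tz": 14, "ax": 0, "ay": 0, "az": 0, "claw": 0}
    - {"tx": 0, "ty": 0, "tz": 16, "ax": 0, "ay": 0, "az": 0, "claw": 0}
    - {"tx": 0, "ty": 0, "tz": 18, "ax": 0, "ay": 0, "az": 0, "claw": 0}
    - {"tx": 0, "ty": 0, "tz": 20, "ax": 0, "ay": 0, "az": 0, "claw": 0}
    - {"tx": 0, "ty": 0, "tz": 22, "ax": 0, "ay": 0, "az": 0, "claw": 0}
    - {"tx": 0, "ty": 0, "tz": 24, "ax": 0, "ay": 0, "az": 0, "claw": 0}
    - {"tx": 0, "ty": 0, "tz": 24, "ax": 0, "ay": 0, "az": 0, "claw": 0}

```text
time_s: 13.43
tcp_pos: [0.4867, 0.2557, 0.1662]
ee_rot: [[0.034, -0.999, 0.001], [-0.999, -0.034, 0.0], [0.0, -0.001, -1.0]]
wrist_force: [-0.3, -1.9, 3.4]
gripper_width: 0.006
gripper_force: 2.1
```

servo_tool:
  deltas:
    - {"tx": 0, "ty": 0, "tz": 2, "ax": 0, "ay": 0, "az": 0, "claw": 0}
    - {"tx": 0, "ty": 0, "tz": 4, "ax": 0, "ay": 0, "az": 0, "claw": 0}
    - {"tx": 0, "ty": 0, "tz": 6, "ax": 0, "ay": 0, "az": 0, "claw": 0}
    - {"tx": 0, "ty": 0, "tz": 8, "ax": 0, "ay": 0, "az": 0, "claw": 0}
    - {"tx": 0, "ty": 0, "tz": 10, "ax": 0, "ay": 0, "az": 0, "claw": 0}
    - {"tx": 0, "ty": 0, "tz": 12, "ax": 0, "ay": 0, "az": 0, "claw": 0}
    - {"tx": 0, "ty": 0, "tz": 14, "ax": 0, "ay": 0, "az": 0, "claw": 0}
    - {"tx": 0, "ty": 0, "tz": 16, "ax": 0, "ay": 0, "az": 0, "claw": 0}
    - {"tx": 0, "ty": 0, "tz": 18, "ax": 0, "ay": 0, "az": 0, "claw": 0}
    - {"tx": 0, "ty": 0, "tz": 20, "ax": 0, "ay": 0, "az": 0, "claw": 0}
    - {"tx": 0, "ty": 0, "tz": 20, "ax": 0, "ay": 0, "az": 0, "claw": 0}
    - {"tx": 0, "ty": 0, "tz": 20, "ax": 0, "ay": 0, "az": 0, "claw": 0}

```text
time_s: 14.43
tcp_pos: [0.4871, 0.2559, 0.1485]
ee_rot: [[0.035, -0.999, 0.002], [-0.999, -0.035, 0.0], [-0.0, -0.002, -1.0]]
wrist_force: [-3.1, -2.5, 13.2]
gripper_width: 0.005
gripper_force: 6.5
```

```bash
python3 -c "
from h import *
st('i.png')"
```

```text
top 0.89 [74.9 83.4] 0.135
top 0.85 [303.4  50.1] 0.116
top 0.52 [-6.9 70.6] 0.073
scene 0.95 [ 26.4 -27.7] 0.121
scene 0.91 [41.7 71.7] 0.142
scene 0.56 [283.4  60.2] 0.094
orange [8, 178, 15, 15, 153] [ 569.6 -395.5]
tcp 14.6333 [ 45.3 -45.7] [0.48708657 0.25587109 0.14859597] [-3.70336659 -2.00779888 12.98343835]
```

View pics/i.png

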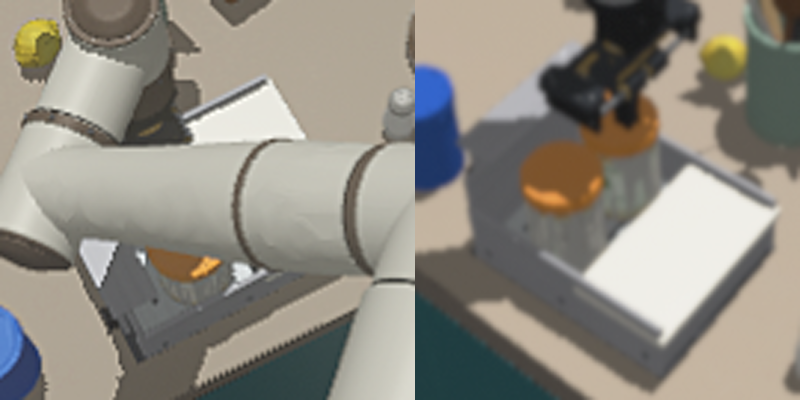

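Both tins are upright and tin_2 is pressed under the finger, with its lid at (620,125) on the right. I slide it in.

servo_tool:
  deltas:
    - {"tx": -2, "ty": 0, "tz": 1, "ax": 0, "ay": 0, "az": 0, "claw": 0}
    - {"tx": -4, "ty": 0, "tz": 1, "ax": 0, "ay": 0, "az": 0, "claw": 0}
    - {"tx": -6, "ty": 0, "tz": 1, "ax": 0, "ay": 0, "az": 0, "claw": 0}
    - {"tx": -8, "ty": 0, "tz": 1, "ax": 0, "ay": 0, "az": 0, "claw": 0}
    - {"tx": -10, "ty": 0, "tz": 1, "ax": 0, "ay": 0, "az": 0, "claw": 0}
    - {"tx": -12, "ty": 0, "tz": 1, "ax": 0, "ay": 0, "az": 0, "claw": 0}
    - {"tx": -14, "ty": 0, "tz": 1, "ax": 0, "ay": 0, "az": 0, "claw": 0}
    - {"tx": -16, "ty": 0, "tz": 1, "ax": 0, "ay": 0, "az": 0, "claw": 0}
    - {"tx": -18, "ty": 0, "tz": 1, "ax": 0, "ay": 0, "az": 0, "claw": 0}
    - {"tx": -20, "ty": 0, "tz": 1, "ax": 0, "ay": 0, "az": 0, "claw": 0}
    - {"tx": -22, "ty": 0, "tz": 1, "ax": 0, "ay": 0, "az": 0, "claw": 0}

```text
time_s: 15.6
tcp_pos: [0.4878, 0.2778, 0.1483]
ee_rot: [[0.035, -0.999, 0.005], [-0.999, -0.035, 0.001], [-0.001, -0.005, -1.0]]
wrist_force: [0.0, -4.0, 12.8]
gripper_width: 0.002
gripper_force: 6.6
```

servo_tool:
  deltas:
    - {"tx": -2, "ty": 0, "tz": 0, "ax": 0, "ay": 0, "az": 0, "claw": 0}
    - {"tx": -4, "ty": 0, "tz": 0, "ax": 0, "ay": 0, "az": 0, "claw": 0}
    - {"tx": -6, "ty": 0, "tz": 0, "ax": 0, "ay": 0, "az": 0, "claw": 0}
    - {"tx": -8, "ty": 0, "tz": 0, "ax": 0, "ay": 0, "az": 0, "claw": 0}
    - {"tx": -10, "ty": 0, "tz": 0, "ax": 0, "ay": 0, "az": 0, "claw": 0}
    - {"tx": -12, "ty": 0, "tz": 0, "ax": 0, "ay": 0, "az": 0, "claw": 0}
    - {"tx": -14, "ty": 0, "tz": 0, "ax": 0, "ay": 0, "az": 0, "claw": 0}
    - {"tx": -16, "ty": 0, "tz": 0, "ax": 0, "ay": 0, "az": 0, "claw": 0}

```text
time_s: 16.27
tcp_pos: [0.4872, 0.2937, 0.1483]
ee_rot: [[0.035, -0.999, 0.005], [-0.999, -0.035, 0.001], [-0.001, -0.005, -1.0]]
wrist_force: [-0.0, -3.4, 13.7]
gripper_width: 0.005
gripper_force: 6.6
```

servo_tool:
  deltas:
    - {"tx": -1, "ty": 0, "tz": 0, "ax": 0, "ay": 0, "az": 0, "claw": 0}
    - {"tx": -2, "ty": 0, "tz": 0, "ax": 0, "ay": 0, "az": 0, "claw": 0}
    - {"tx": -3, "ty": 0, "tz": 0, "ax": 0, "ay": 0, "az": 0, "claw": 0}
    - {"tx": -4, "ty": 0, "tz": 0, "ax": 0, "ay": 0, "az": 0, "claw": 0}

```text
time_s: 16.6
tcp_pos: [0.487, 0.2977, 0.1484]
ee_rot: [[0.035, -0.999, 0.005], [-0.999, -0.035, 0.001], [-0.001, -0.005, -1.0]]
wrist_force: [1.1, -3.6, 13.9]
gripper_width: 0.006
gripper_force: 6.6
```

servo_tool:
  deltas:
    - {"tx": -1, "ty": 0, "tz": 0, "ax": 0, "ay": 0, "az": 0, "claw": 0}
    - {"tx": -2, "ty": 0, "tz": 0, "ax": 0, "ay": 0, "az": 0, "claw": 0}
    - {"tx": -3, "ty": 0, "tz": 0, "ax": 0, "ay": 0, "az": 0, "claw": 0}

```text
time_s: 16.85
tcp_pos: [0.4869, 0.2999, 0.1483]
ee_rot: [[0.036, -0.999, 0.005], [-0.999, -0.036, -0.001], [0.001, -0.004, -1.0]]
wrist_force: [1.8, -8.0, 14.1]
gripper_width: 0.006
gripper_force: 6.8
```

servo_tool:
  deltas:
    - {"tx": 0.5, "ty": 0, "tz": -1, "ax": 0, "ay": 0, "az": 0, "claw": 0}
    - {"tx": 1, "ty": 0, "tz": -2, "ax": 0, "ay": 0, "az": 0, "claw": 0}
    - {"tx": 1, "ty": 0, "tz": -3, "ax": 0, "ay": 0, "az": 0, "claw": 0}
    - {"tx": 1, "ty": 0, "tz": -4, "ax": 0, "ay": 0, "az": 0, "claw": 0}
    - {"tx": 1, "ty": 0, "tz": -5, "ax": 0, "ay": 0, "az": 0, "claw": 0}

```text
time_s: 17.27
tcp_pos: [0.4869, 0.2999, 0.153]
ee_rot: [[0.035, -0.999, 0.005], [-0.999, -0.035, 0.001], [-0.001, -0.005, -1.0]]
wrist_force: [1.4, -2.7, 10.0]
gripper_width: 0.004
gripper_force: 5.2
```

servo_tool:
  deltas:
    - {"tx": 0, "ty": 0, "tz": -1, "ax": 0, "ay": 0, "az": 0, "claw": 0}
    - {"tx": 0, "ty": 0, "tz": -2, "ax": 0, "ay": 0, "az": 0, "claw": 0}
    - {"tx": 0, "ty": 0, "tz": -3, "ax": 0, "ay": 0, "az": 0, "claw": 0}
    - {"tx": 0, "ty": 0, "tz": -4, "ax": 0, "ay": 0, "az": 0, "claw": 0}

```text
time_s: 17.6
tcp_pos: [0.4869, 0.2999, 0.1565]
ee_rot: [[0.035, -0.999, 0.005], [-0.999, -0.035, 0.001], [-0.001, -0.005, -1.0]]
wrist_force: [2.1, -2.6, 8.8]
gripper_width: 0.004
gripper_force: 4.4
```

servo_tool:
  deltas:
    - {"tx": 0, "ty": 0, "tz": -1, "ax": 0, "ay": 0, "az": 0, "claw": 0}
    - {"tx": 0, "ty": 0, "tz": -2, "ax": 0, "ay": 0, "az": 0, "claw": 0}
    - {"tx": 0, "ty": 0, "tz": -3, "ax": 0, "ay": 0, "az": 0, "claw": 0}
    - {"tx": 0, "ty": 0, "tz": -4, "ax": 0, "ay": 0, "az": 0, "claw": 0}

```text
time_s: 17.93
tcp_pos: [0.4868, 0.2999, 0.1601]
ee_rot: [[0.035, -0.999, 0.004], [-0.999, -0.035, 0.001], [-0.001, -0.004, -1.0]]
wrist_force: [1.6, -1.7, 6.6]
gripper_width: 0.003
gripper_force: 3.3
```

servo_tool:
  deltas:
    - {"tx": 0, "ty": 0, "tz": -1, "ax": 0, "ay": 0, "az": 0, "claw": 0}
    - {"tx": 0, "ty": 0, "tz": -2, "ax": 0, "ay": 0, "az": 0, "claw": 0}
    - {"tx": 0, "ty": 0, "tz": -3, "ax": 0, "ay": 0, "az": 0, "claw": 0}
    - {"tx": 0, "ty": 0, "tz": -4, "ax": 0, "ay": 0, "az": 0, "claw": 0}

```text
time_s: 18.27
tcp_pos: [0.4844, 0.2995, 0.1613]
ee_rot: [[0.034, -0.999, -0.002], [-0.999, -0.034, -0.0], [0.0, 0.002, -1.0]]
wrist_force: [-0.3, -1.1, 0.1]
gripper_width: 0.002
gripper_force: 0.0
```

servo_tool:
  deltas:
    - {"tx": 0, "ty": 0, "tz": -10, "ax": 0, "ay": 0, "az": 0, "claw": 0}
    - {"tx": 0, "ty": 0, "tz": -30, "ax": 0, "ay": 0, "az": 0, "claw": 0}
    - {"tx": 0, "ty": 0, "tz": -70, "ax": 0, "ay": 0, "az": 0, "claw": 0}
    - {"tx": 40, "ty": 0, "tz": -80, "ax": 0, "ay": 0, "az": 0, "claw": 0}
    - {"tx": 80, "ty": 0, "tz": -80, "ax": 0, "ay": 0, "az": 0, "claw": 0}
    - {"tx": 120, "ty": 0, "tz": -80, "ax": 0, "ay": 0, "az": 0, "claw": 0}
    - {"tx": 160, "ty": 0, "tz": -80, "ax": 0, "ay": 0, "az": 0, "claw": 0}
    - {"tx": 200, "ty": 0, "tz": -80, "ax": 0, "ay": 0, "az": 0, "claw": 0}
    - {"tx": 230, "ty": 0, "tz": -80, "ax": 0, "ay": 0, "az": 0, "claw": 0}
    - {"tx": 230, "ty": 0, "tz": -80, "ax": 0, "ay": 0, "az": 0, "claw": 0}

```text
time_s: 19.1
tcp_pos: [0.4918, 0.0658, 0.2424]
ee_rot: [[0.029, -1.0, -0.001], [-1.0, -0.029, -0.001], [0.001, 0.001, -1.0]]
wrist_force: [0.1, 0.0, -0.4]
gripper_width: 0.011
gripper_force: 0.0
```

```bash
python3 -c "
from h import *
st('j.png')"
```

```text
top 0.89 [299.1  53.4] 0.113
top 0.75 [ 88.5 -32.9] 0.159
top 0.59 [56.9 65.8] 0.163
scene 0.96 [282.2  59.5] 0.093
scene 0.75 [ 69.1 -35.9] 0.155
scene 0.6 [38.8 74.8] 0.152
orange [178, 197, 23, 25, 373] [ 89.1 -38.2]
orange [198, 216, 29, 27, 591] [59.6 60.5]
tcp 19.3 [-140.3  -45. ] [0.49288144 0.07036777 0.24217362] [ 0.6934984  -0.22039431  0.31325244]
```

View pics/j.png

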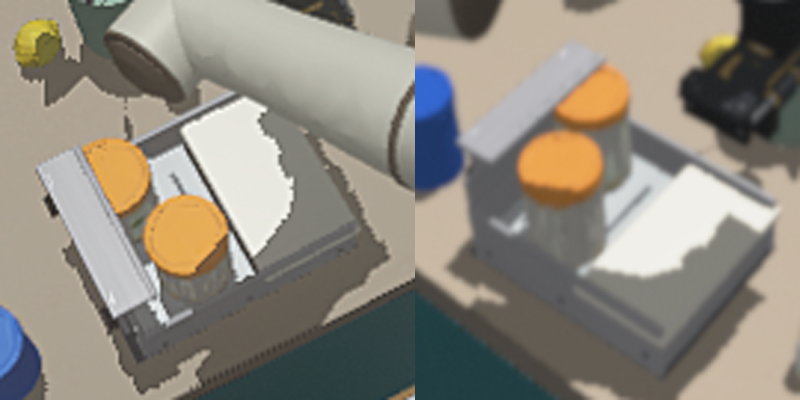

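Tin_2 sits under the bar (lid at 118,175), upright. Tin_1 is still at about (58,54). I now do the same with tin_1.

servo_tool:
  deltas:
    - {"tx": -40, "ty": 10, "tz": 0, "ax": 0, "ay": 0, "az": 0, "claw": 0}
    - {"tx": -75, "ty": 30, "tz": 0, "ax": 0, "ay": 0, "az": 0, "claw": 0}
    - {"tx": -110, "ty": 50, "tz": 0, "ax": 0, "ay": 0, "az": 0, "claw": 0}
    - {"tx": -145, "ty": 70, "tz": 0, "ax": 0, "ay": 0, "az": 0, "claw": 0}
    - {"tx": -180, "ty": 90, "tz": 0, "ax": 0, "ay": 0, "az": 0, "claw": 0}
    - {"tx": -186, "ty": 99, "tz": 10, "ax": 0, "ay": 0, "az": 0, "claw": 0}
    - {"tx": -186, "ty": 99, "tz": 35, "ax": 0, "ay": 0, "az": 0, "claw": 0}
    - {"tx": -186, "ty": 99, "tz": 55, "ax": 0, "ay": 0, "az": 0, "claw": 0}
    - {"tx": -186, "ty": 99, "tz": 68, "ax": 0, "ay": 0, "az": 0, "claw": 0}
    - {"tx": -186, "ty": 99, "tz": 72, "ax": 0, "ay": 0, "az": 0, "claw": 0}
    - {"tx": -186, "ty": 99, "tz": 72, "ax": 0, "ay": 0, "az": 0, "claw": 0}

```text
time_s: 20.27
tcp_pos: [0.3868, 0.2528, 0.1691]
ee_rot: [[0.036, -0.999, -0.002], [-0.999, -0.036, -0.002], [0.002, 0.002, -1.0]]
wrist_force: [0.4, 0.0, -0.2]
gripper_width: 0.002
gripper_force: 0.0
```

servo_tool:
  deltas:
    - {"tx": 0, "ty": 0, "tz": 2, "ax": 0, "ay": 0, "az": 0, "claw": 0}
    - {"tx": 0, "ty": 0, "tz": 4, "ax": 0, "ay": 0, "az": 0, "claw": 0}
    - {"tx": 0, "ty": 0, "tz": 6, "ax": 0, "ay": 0, "az": 0, "claw": 0}
    - {"tx": 0, "ty": 0, "tz": 8, "ax": 0, "ay": 0, "az": 0, "claw": 0}
    - {"tx": 0, "ty": 0, "tz": 10, "ax": 0, "ay": 0, "az": 0, "claw": 0}
    - {"tx": 0, "ty": 0, "tz": 12, "ax": 0, "ay": 0, "az": 0, "claw": 0}
    - {"tx": 0, "ty": 0, "tz": 14, "ax": 0, "ay": 0, "az": 0, "claw": 0}
    - {"tx": 0, "ty": 0, "tz": 16, "ax": 0, "ay": 0, "az": 0, "claw": 0}
    - {"tx": 0, "ty": 0, "tz": 18, "ax": 0, "ay": 0, "az": 0, "claw": 0}
    - {"tx": 0, "ty": 0, "tz": 20, "ax": 0, "ay": 0, "az": 0, "claw": 0}
    - {"tx": 0, "ty": 0, "tz": 20, "ax": 0, "ay": 0, "az": 0, "claw": 0}

```text
time_s: 21.18
tcp_pos: [0.3883, 0.2526, 0.1519]
ee_rot: [[0.035, -0.999, 0.002], [-0.999, -0.035, 0.001], [-0.001, -0.002, -1.0]]
wrist_force: [-2.7, -1.3, 11.5]
gripper_width: 0.008
gripper_force: 5.6
```

servo_tool:
  deltas:
    - {"tx": -2, "ty": -0.2, "tz": 0, "ax": 0, "ay": 0, "az": 0, "claw": 0}
    - {"tx": -4, "ty": -0.4, "tz": 0, "ax": 0, "ay": 0, "az": 0, "claw": 0}
    - {"tx": -6, "ty": -0.6, "tz": 0, "ax": 0, "ay": 0, "az": 0, "claw": 0}
    - {"tx": -8, "ty": -0.8, "tz": 0, "ax": 0, "ay": 0, "az": 0, "claw": 0}
    - {"tx": -10, "ty": -1, "tz": 0, "ax": 0, "ay": 0, "az": 0, "claw": 0}
    - {"tx": -12, "ty": -1.2, "tz": 0, "ax": 0, "ay": 0, "az": 0, "claw": 0}
    - {"tx": -14, "ty": -1.4, "tz": 0, "ax": 0, "ay": 0, "az": 0, "claw": 0}
    - {"tx": -16, "ty": -1.6, "tz": 0, "ax": 0, "ay": 0, "az": 0, "claw": 0}
    - {"tx": -18, "ty": -1.8, "tz": 0, "ax": 0, "ay": 0, "az": 0, "claw": 0}
    - {"tx": -20, "ty": -2, "tz": 0, "ax": 0, "ay": 0, "az": 0, "claw": 0}
    - {"tx": -22, "ty": -2, "tz": 0, "ax": 0, "ay": 0, "az": 0, "claw": 0}

```text
time_s: 22.1
tcp_pos: [0.3904, 0.2746, 0.1525]
ee_rot: [[0.035, -0.999, 0.004], [-0.999, -0.035, 0.001], [-0.001, -0.004, -1.0]]
wrist_force: [0.9, -3.1, 11.1]
gripper_width: 0.005
gripper_force: 5.4
```

servo_tool:
  deltas:
    - {"tx": -2, "ty": 0, "tz": 0, "ax": 0, "ay": 0, "az": 0, "claw": 0}
    - {"tx": -4, "ty": 0, "tz": 0, "ax": 0, "ay": 0, "az": 0, "claw": 0}
    - {"tx": -6, "ty": 0, "tz": 0, "ax": 0, "ay": 0, "az": 0, "claw": 0}
    - {"tx": -8, "ty": 0, "tz": 0, "ax": 0, "ay": 0, "az": 0, "claw": 0}
    - {"tx": -10, "ty": 0, "tz": 0, "ax": 0, "ay": 0, "az": 0, "claw": 0}
    - {"tx": -12, "ty": 0, "tz": 0, "ax": 0, "ay": 0, "az": 0, "claw": 0}
    - {"tx": -14, "ty": 0, "tz": 0, "ax": 0, "ay": 0, "az": 0, "claw": 0}
    - {"tx": -16, "ty": 0, "tz": 0, "ax": 0, "ay": 0, "az": 0, "claw": 0}

```text
time_s: 22.77
tcp_pos: [0.3899, 0.2907, 0.1526]
ee_rot: [[0.035, -0.999, 0.004], [-0.999, -0.035, 0.001], [-0.001, -0.004, -1.0]]
wrist_force: [0.6, -3.4, 10.5]
gripper_width: 0.005
gripper_force: 5.4
```

servo_tool:
  deltas:
    - {"tx": -1, "ty": 0, "tz": 0, "ax": 0, "ay": 0, "az": 0, "claw": 0}
    - {"tx": -2, "ty": 0, "tz": 0, "ax": 0, "ay": 0, "az": 0, "claw": 0}
    - {"tx": -3, "ty": 0, "tz": 0, "ax": 0, "ay": 0, "az": 0, "claw": 0}

```text
time_s: 23.02
tcp_pos: [0.3898, 0.2936, 0.1526]
ee_rot: [[0.035, -0.999, 0.004], [-0.999, -0.035, 0.001], [-0.001, -0.004, -1.0]]
wrist_force: [0.2, -3.9, 11.8]
gripper_width: 0.008
gripper_force: 5.4
```

servo_tool:
  deltas:
    - {"tx": -1, "ty": 0, "tz": 0, "ax": 0, "ay": 0, "az": 0, "claw": 0}
    - {"tx": -2, "ty": 0, "tz": 0, "ax": 0, "ay": 0, "az": 0, "claw": 0}

```text
time_s: 23.18
tcp_pos: [0.3897, 0.2956, 0.1526]
ee_rot: [[0.035, -0.999, 0.004], [-0.999, -0.035, 0.001], [-0.001, -0.004, -1.0]]
wrist_force: [0.6, -3.5, 10.8]
gripper_width: 0.005
gripper_force: 5.4
```

servo_tool:
  deltas:
    - {"tx": -1, "ty": 0, "tz": 0, "ax": 0, "ay": 0, "az": 0, "claw": 0}
    - {"tx": -2, "ty": 0, "tz": 0, "ax": 0, "ay": 0, "az": 0, "claw": 0}

```text
time_s: 23.35
tcp_pos: [0.3896, 0.2959, 0.1526]
ee_rot: [[0.035, -0.999, 0.003], [-0.999, -0.035, -0.003], [0.003, -0.003, -1.0]]
wrist_force: [3.0, -9.2, 13.1]
gripper_width: 0.004
gripper_force: 6.5
```

servo_tool:
  deltas:
    - {"tx": 0.5, "ty": 0, "tz": -1, "ax": 0, "ay": 0, "az": 0, "claw": 0}
    - {"tx": 1, "ty": 0, "tz": -2, "ax": 0, "ay": 0, "az": 0, "claw": 0}
    - {"tx": 1, "ty": 0, "tz": -3, "ax": 0, "ay": 0, "az": 0, "claw": 0}
    - {"tx": 1, "ty": 0, "tz": -4, "ax": 0, "ay": 0, "az": 0, "claw": 0}
    - {"tx": 1, "ty": 0, "tz": -5, "ax": 0, "ay": 0, "az": 0, "claw": 0}
    - {"tx": 1, "ty": 0, "tz": -6, "ax": 0, "ay": 0, "az": 0, "claw": 0}
    - {"tx": 1, "ty": 0, "tz": -7, "ax": 0, "ay": 0, "az": 0, "claw": 0}
    - {"tx": 1, "ty": 0, "tz": -8, "ax": 0, "ay": 0, "az": 0, "claw": 0}
    - {"tx": 1, "ty": 0, "tz": -9, "ax": 0, "ay": 0, "az": 0, "claw": 0}
    - {"tx": 1, "ty": 0, "tz": -10, "ax": 0, "ay": 0, "az": 0, "claw": 0}
    - {"tx": 1, "ty": 0, "tz": -12, "ax": 0, "ay": 0, "az": 0, "claw": 0}
    - {"tx": 1, "ty": 0, "tz": -14, "ax": 0, "ay": 0, "az": 0, "claw": 0}

```text
time_s: 24.35
tcp_pos: [0.3879, 0.2963, 0.1639]
ee_rot: [[0.034, -0.999, -0.001], [-0.999, -0.034, -0.0], [0.0, 0.001, -1.0]]
wrist_force: [0.5, -0.4, 0.7]
gripper_width: 0.002
gripper_force: 0.0
```

servo_tool:
  deltas:
    - {"tx": 0, "ty": 0, "tz": -10, "ax": 0, "ay": 0, "az": 0, "claw": 0}
    - {"tx": 0, "ty": 0, "tz": -40, "ax": 0, "ay": 0, "az": 0, "claw": 0}
    - {"tx": 0, "ty": 0, "tz": -70, "ax": 0, "ay": 0, "az": 0, "claw": 0}
    - {"tx": 40, "ty": 0, "tz": -80, "ax": 0, "ay": 0, "az": 0, "claw": 0}
    - {"tx": 80, "ty": -20, "tz": -80, "ax": 0, "ay": 0, "az": 0, "claw": 0}
    - {"tx": 120, "ty": -50, "tz": -80, "ax": 0, "ay": 0, "az": 0, "claw": 0}
    - {"tx": 150, "ty": -75, "tz": -80, "ax": 0, "ay": 0, "az": 0, "claw": 0}
    - {"tx": 180, "ty": -100, "tz": -80, "ax": 0, "ay": 0, "az": 0, "claw": 0}
    - {"tx": 215, "ty": -100, "tz": -80, "ax": 0, "ay": 0, "az": 0, "claw": 0}
    - {"tx": 230, "ty": -100, "tz": -80, "ax": 0, "ay": 0, "az": 0, "claw": 0}
    - {"tx": 230, "ty": -100, "tz": -80, "ax": 0, "ay": 0, "az": 0, "claw": 0}

```text
time_s: 25.27
tcp_pos: [0.4957, 0.0671, 0.2435]
ee_rot: [[0.029, -1.0, -0.002], [-1.0, -0.029, -0.001], [0.001, 0.002, -1.0]]
wrist_force: [-1.2, 0.3, -0.2]
gripper_width: 0.007
gripper_force: 0.0
```

```bash
python3 -c "
from h import *
st('k.png')"
```

```text
top 0.8 [88.2 67.7] 0.159
top 0.75 [ 88.9 -41.2] 0.16
top 0.74 [301.3  52.3] 0.115
top 0.72 [-333.7  -58.2] 0.09
scene 0.96 [285.   61.1] 0.093
scene 0.95 [ 72.1 -33.2] 0.139
orange [178, 197, 36, 51, 771] [89.1 11.8]
tcp 25.4667 [-140.   -47.9] [0.49572408 0.07073295 0.24398849] [-0.1346043   0.24443559 -0.78831856]
```

View pics/k.png

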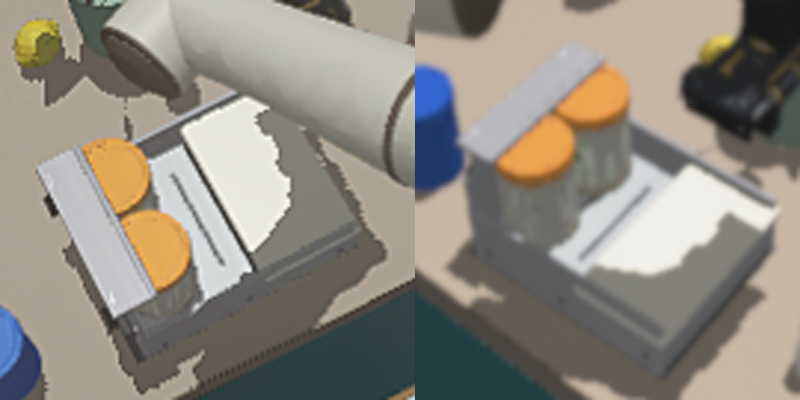

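Both lids, at (118,175) and (155,250), sit level under the bar at the same depth. Both tins are upright and the robot is clear of them.

```bash
python3 -c "
from station import *
print(finish_job())"
```

```text
the job is handed in; nothing more can be done
None
```

Both tea tins are loaded upright under the keeper bar and were slid in until they met the back panel. The job was handed in at about 25.5 s of the 72 s allowed, and nothing else on the worktop was touched.

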